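# Lay a brass lamp on the sloping work rest

## Task

Pick up the brass lamp that lies on the bench and lay it gently, without dropping it, on the tilted work rest: stem down in both V-forks, square foot at the low end and fully home against the rest's stop, so that the stop's little spring pin is pressed in. The stop is set at a different place along the slope each time and is only lightly clamped: feel for it and do not push it off its setting. Then let go; leave the rest's tilt, the standing lamp, the parts tub and the screwdriver as they are.

Things in the scene. Friction and masses are not known exactly. Their poses are not given: they have to be found in the camera images.
- lamp: Brass lamp, 222 mm long, 0.3 to 0.7 kg, lying on its side: round stem (diameter 20, length 170 mm) between a square foot plate (56 x 56 x 12 mm) and a round drum head (diameter 56, length 40 mm). Origin: on the axis at mid-stem, about the centre of mass, 28 mm above the bench as it lies. x runs from foot to head; foot from x = -97 to -85 mm, head from +85 to +125 mm.
- lamp_foot (a point): Centre of the flat underside of the lamp's foot plate; axes as the lamp's.
- rest: Tilting work rest: dark steel base plate 170 x 100 x 14 mm, fixed to the bench, with a hinged aluminium deck (213 x 76 x 12 mm) that carries two black V-forks and a steel stop. Origin: centre of the base's underside. x points from the low, hinged end (towards the robot) to the high end.
- deck (a joint): Tilt of the deck above level (rad), 0.25 to 0.5 at the start; its hinge lies along the rest's y at x = -75 mm, z = 40 mm, in the middle of the deck's thickness. It is stiffly clamped.
- cradle_seat (a point): Point midway between the two V-forks on the axis of a seated stem, 50 mm above the deck's upper face. x: up the slope along the seated stem; y: across; z: square to the deck. Forks at x = -52.5 and +52.5 mm, each 6 mm thick along x: a 90 degree V, 37 mm wide at the mouth, walls ending 4 mm above this axis.
- stop (a joint): How far the stop has been pushed down the slope from its setting (m), 0 at the start; it slips if pushed with over about 6 N. Steel block at the deck's low end with two prongs (12 mm wide, at y = -17 and +17 mm, up to 13 mm above the seated stem's axis) whose faces, square to the slope, take the foot's underside. They lie 83 to 118 mm down the slope from cradle_seat: where is not reported.
- pin (a joint): How far the stop's spring pin is pressed in (m): 0 free, 0.004 with the lamp's foot fully against the prongs; takes under 1 N. Steel pin, diameter 8 mm, between the prongs on the seated stem's axis, 4 mm proud of them.
- spare_lamp: Bystander: an identical lamp standing upright on its square foot, 222 mm high. Origin: centre of its underside; z up along its stem.
- parts_tub: Bystander: clear plastic open tub 160 x 120 x 70 mm. Origin: centre of its underside.
- screwdriver: Bystander: screwdriver lying on the bench, about 200 mm long along its x. Origin: about the middle of its underside.
There are look-alikes about, which are no part of the job. What is shaped like the lamp but black or pink is not meant. Leave any blue look-alike of the rest alone.

How it is judged:
By the outcome, as a careful person would: the job done as asked, in the order asked, and still so for the second after the job is handed in, with the robot touching nothing.
It also fails if it takes over 45 s, if anything falls off the work surface, if the arm or the gripper's body presses on something with over 40 N, if the wrist force passes 120 N, or if a joint passes its speed limit or range.

## Robot

A 6-joint arm with a two-finger parallel gripper is mounted at the origin on the work surface. World frame = base frame: x ahead of the robot, y to its left, z up, the work surface at z = 0. Lengths are in m, angles in rad, forces in N, time in s.
With the tool pointing down it reaches from about 0.35 to 0.775 m from the base axis. Payload 5.5 kg.
Tool frame: the origin (TCP) lies on the centre line of the jaws, within the pads' length; the fingertips stand 11 mm ahead of it and the grasp point (between the pads) lies 8 mm behind it; z points along the fingers, y is the line along which they close (so a half turn about z gives the same grasp; the last joint's range is limited). The gripper opens to 85 mm and grips with 20 to 120 N. Pads are 22 mm wide; open, the fingers measure 114 mm over their backs; the gripper's body (76 mm by 85 mm) begins 54 mm behind the grasp point. The pads swing forward as they close: fully open they stand 13 mm farther back than shut.
Start: joints at [1.128, 0.313, 0.046, 1.304, 0, 1.431], TCP at [0.171, 0.549, 0.242] pointing down, gripper open.
Joint ranges: [-2.76, 2.76], [-0.86, 1.69], [-1.03, 1.26], [-2.2, 2.34], [-1.47, 1.5], [-3.14, 3.14]. Speed limits (rad/s): [2.57, 2.57, 3.14, 3.14, 3.14, 3.14].

## Interface

Orientations are given as a unit quaternion [w, x, y, z].
In Python, from workcell import env, viewer, order, models gives the robot as it stands.
- The arm moves only by the tool drive_tool, never from a script. Its argument "series" is a list that holds one entry, the list of rows, each a list of 6 numbers: the shift along the tool's x, y, z each as a share of 120 mm, from -1 to 1, then the turn, a rotation vector about the tool's x, y, z each as a share of 180 degrees, from -1 to 1. A call has 1 to 20 rows; each row shifts and turns the commanded pose from where the row before left it, along the tool's axes as they then stand; what a row does not reach is not made up. A row lasts 1/8 s, in which the tool goes at most 62.5 mm and 10.7 degrees, less where a joint would pass 70% of its speed; a pose out of reach is approached as far as the arm can. A call with a number of a shift or a turn outside -1 to 1 is refused whole. A call with a gripper value outside its range is refused whole. "jaw" is the opening, from -1 (shut) to 1 (fully open), set as the call begins (left out, the last holds). The fingers move at their own pace and stop on an object; "grip_force" is the grip in N (left out, the last holds). Time passes only in rows, so rows that do not move let the fingers close. It gives the time, the measured TCP pose, the force, the opening and the grip force at its end, in the units of the state.
- env.get_state(): the state, without advancing time (a new reading comes with each control period).
- viewer.read_camera(name): name is "scene" or "top"; returns the picture (420x560x3 uint8, red, green, blue); there is no depth.
- viewer.camera_info(name): a dict with "intrinsics" (3x3 intrinsics, pixels), "R" (3x3) and "t" (3): a world point X has camera coordinates R X + t. Camera axes: x right, y down, z forward; pixel columns grow to the right and rows downward; lengths in m; the calibration is good to about 2 mm. A picture is of the moment at which its call begins. camera_info takes no time and is no camera call.
- order.hand_in(): hands the job in; it is judged then, once.
Trained networks look in the newest picture that a camera, given by its name, has taken for a name from the list of things; names that differ only in an ending like _2 or _b are one class to them, and where a whole thing is asked for, a point or a joint stands for the part that bears it (a point fixed in the world has none). Each returns a list of dicts, best first, with "score" (0 to 1); they miss things now and then, are a little off and sometimes report something else, mostly with a low value. They report only what shows in the picture. A call takes as long as a camera call. They do not tell look-alikes from the thing itself.
- models.silhouettes(label, camera): "region" (420x560 bool, what is visible of it) and "location" ([column, row] in pixels, amid what is visible of it).
The state is a dict: "clock": time; "joint_pos": joint angles; "qvel": joint speeds; "tau": joint torques, N m; "tcp_pos": TCP position; "orientation": TCP orientation; "wrist_force": force on the tool from outside, world axes, zero at the start; "ft_torque": the same for the moment, N m; "finger_gap": finger opening in m; "grip_force": force on a finger pad.
Only numpy, scipy, OpenCV 4.12 (cv2) and the standard library are available. Lean on these libraries where they do the work, as an engineer would, in place of code of your own. Each camera call takes 0.05 s, during which the arm holds its last target. There are 200 camera calls.

## Working session

There is one attempt and no reset: what is moved stays moved. The work goes in short steps, Python scripts to look and compute and a tool call to move; the robot and the scene stay as the last step left them, time stands still between calls to the robot, and variables do not carry over. Pictures are saved under pics/ and viewed, at most 10 in all, crops included, and the job is handed in when it is done.

Besides the shell and the picture viewer there is one more tool, called after "Request:" as name(argument=value, ...) on one line, values as JSON. drive_tool: Moves the arm, as the interface text tells. Its arguments: {"type":"object","properties":{"series":{"type":"array"},"jaw":{"type":"number"},"grip_force":{"type":"number"}},"required":["series"]}

```bash
mkdir -p pics
cat > look.py <<'E'
import cv2,numpy as np
from workcell import env,viewer,models
E
python3 - <<'E'
from look import *
for c in("scene","top"):
    im=viewer.read_camera(c); cv2.imwrite(f"pics/{c}0.png",im[:,:,::-1])
    i=viewer.camera_info(c); R=np.array(i["R"]);print(c,np.round(i["intrinsics"],1).tolist(),"C",np.round(-R.T@i["t"],3),"fwd",np.round(R[2],3))
    for l in("lamp","lamp_foot","rest","stop","pin","deck"):
        print(l,[(round(d["score"],2),np.round(d["location"]).tolist(),int(d["region"].sum())) for d in models.silhouettes(l,c)])
s=env.get_state();print({k:np.round(v,3).tolist() for k,v in s.items()})
E
```

```text
scene [[382.7, 0.0, 272.6], [0.0, 382.7, 210.4], [0.0, 0.0, 1.0]] C [ 1.284 -0.316  0.735] fwd [-0.725  0.322 -0.609]
lamp [(0.83, [285.0, 223.0], 799), (0.79, [331.0, 178.0], 643)]
lamp_foot [(0.98, [286.0, 222.0], 931), (0.72, [332.0, 179.0], 631), (0.69, [366.0, 233.0], 884)]
rest [(0.79, [200.0, 272.0], 2999), (0.68, [163.0, 208.0], 1821), (0.53, [199.0, 251.0], 1316)]
stop [(0.8, [162.0, 179.0], 167), (0.53, [189.0, 232.0], 233)]
pin [(0.46, [192.0, 231.0], 240)]
deck [(0.8, [195.0, 250.0], 1414)]
top [[417.8, 0.0, 283.2], [0.0, 417.8, 205.1], [0.0, 0.0, 1.0]] C [ 0.267 -0.011  1.434] fwd [ 0.201  0.009 -0.98 ]
lamp [(0.95, [257.0, 218.0], 616), (0.91, [185.0, 262.0], 594), (0.73, [209.0, 183.0], 544)]
lamp_foot [(0.96, [259.0, 215.0], 592), (0.71, [183.0, 256.0], 646), (0.56, [210.0, 181.0], 600)]
rest [(0.97, [354.0, 287.0], 1994), (0.61, [343.0, 197.0], 1780)]
stop [(0.54, [347.0, 224.0], 126), (0.39, [348.0, 313.0], 99)]
pin []
deck [(0.71, [348.0, 196.0], 1473), (0.67, [352.0, 290.0], 1585)]
{'clock': 0.7, 'joint_pos': [1.128, 0.313, 0.046, 1.304, 0.0, 1.431], 'qvel': [0.001, -0.0, 0.001, 0.001, 0.001, 0.001], 'tau': [-0.001, -48.029, 29.875, -0.0, -0.0, 0.0], 'tcp_pos': [0.171, 0.549, 0.242], 'orientation': [0.0, 0.151, 0.989, 0.0], 'wrist_force': [0.373, 0.74, 0.01], 'ft_torque': [0.018, -0.01, 0.021], 'grip_force': 0.0, 'finger_gap': 0.086}
```

```bash
python3 -c "
import cv2,numpy as np
a=cv2.imread('pics/scene0.png');b=cv2.imread('pics/top0.png')
cv2.imwrite('pics/both.png',cv2.resize(np.hstack([a]),(784,588)))
cv2.imwrite('pics/topb.png',cv2.resize(b,(784,588)))"
```

```text
(no output)
```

View pics/both.png

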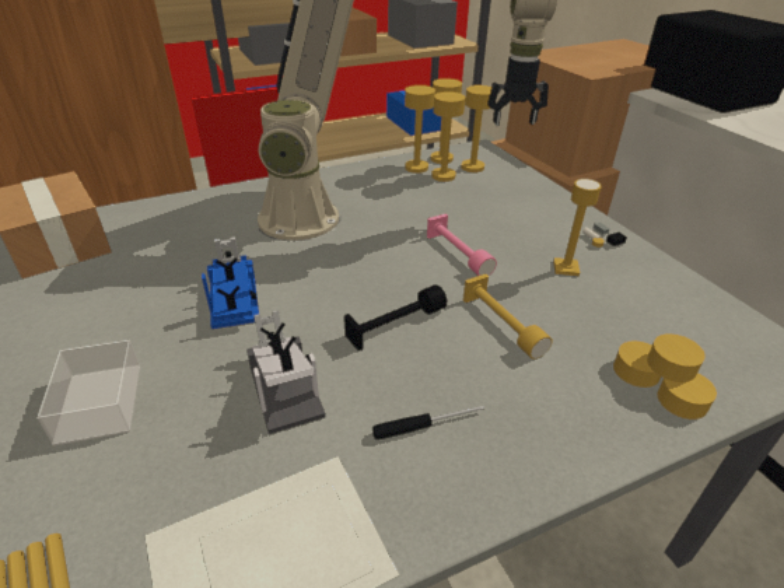

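View pics/topb.png

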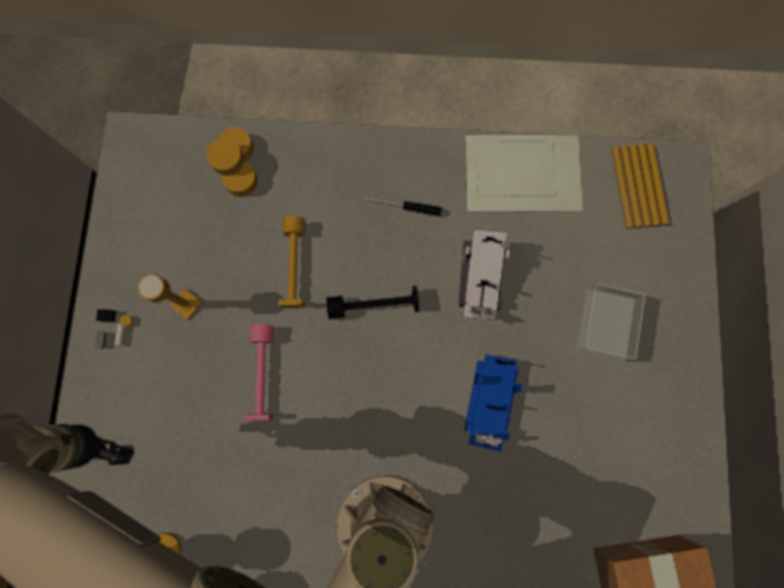

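Scene picture (in 784-px zoom): three lying lamp shapes. They are pink (460,245), black (395,315) and brass (508,315). Top view: pink (262,372), black (372,302), brass (293,262). Only the brass one fits. The upright brass lamp at (578,230) is the spare. Rests: grey (285,375) in scene and (485,275) in top is the one meant; the blue one at (230,290) is a look-alike. Next is an enlarged crop to confirm.

Run:
```python
import cv2,numpy as np
a=cv2.imread('pics/scene0.png');b=cv2.imread('pics/top0.png')
f=lambda im,x,y:cv2.resize(im[y:y+100,x:x+100] if 0 else im[y:y+75,x:x+100],(400,300),interpolation=cv2.INTER_CUBIC)
g=lambda im,x,y:cv2.resize(im[y:y+100,x:x+66],(396,600),interpolation=cv2.INTER_CUBIC)
cv2.imwrite('pics/crop1.png',np.hstack([g(a,170,215),g(b,315,155)]))
cv2.imwrite('pics/crop2.png',np.hstack([f(a,315,190),f(b,160,150)]))
```

```text
(no output)
```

View pics/crop1.png

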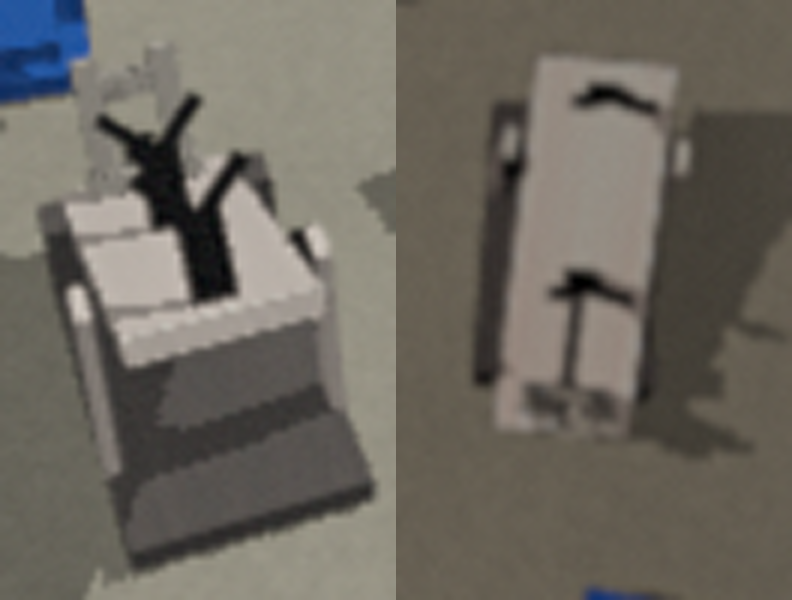

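View pics/crop2.png

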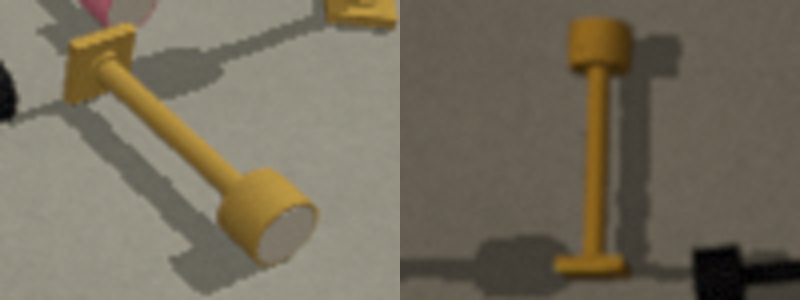

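The crop confirms it: the brass lamp's foot is at scene crop (100,65) with its head at (270,215), and in top its foot points towards the robot. The grey rest has its prongs at scene crop (80–175,50–180), fork tips at (140,150)/(243,158) and (100,118)/(195,98), and four clear deck corners in top. I'll fit both models to the two views.

```bash
cat >> look.py <<'E'
from scipy.optimize import least_squares,minimize
from scipy.spatial.transform import Rotation as Ro
def proj(c,P):
    i=viewer.camera_info(c);q=(np.asarray(P)@np.array(i["R"]).T+i["t"])@np.array(i["intrinsics"]).T
    return q[:,:2]/q[:,2:]
def cyl(x0,x1,r): 
    a=np.linspace(0,2*np.pi,24,endpoint=False);return np.vstack([np.c_[0*a+x,r*np.cos(a),r*np.sin(a)] for x in(x0,x1)])
LP=[cyl(-.085,.085,.01),cyl(.085,.125,.028),np.array([[x,y,z] for x in(-.097,-.085) for y in(-.028,.028) for z in(-.028,.028)])]
def lampmask(c,T,R):
    S=4;m=np.zeros((420*S,560*S),np.uint8)
    for p in LP: cv2.fillConvexPoly(m,cv2.convexHull(np.round((proj(c,p@R.T+T)+.5)*S).astype(np.int32)),255)
    return cv2.resize(m,(560,420),interpolation=cv2.INTER_AREA)/255.
def restpts(X,Y,yaw,t,pts): # pts: (frame 'b'/'d',x,y,z); d: u along slope from hinge,y,z above mid deck
    o=[]
    for f,x,y,z in pts:
        if f=='d': x,z=-.075+x*np.cos(t)-z*np.sin(t),.04+x*np.sin(t)+z*np.cos(t)
        o.append([X+x*np.cos(yaw)-y*np.sin(yaw),Y+x*np.sin(yaw)+y*np.cos(yaw),z])
    return np.array(o)
E
cat > fit.py <<'E'
from look import *
sc=lambda x,y:(170+(x+.5)/6-.5,215+(y+.5)/6-.5)
tp=lambda x,y:(315+(x-395.5)/6-.5,155+(y+.5)/6-.5)
S=dict(b1=(135,568),b2=(372,492),b3=(130,548),d1=(112,325),d2=(326,288),h1=(140,150),h2=(243,158),l1=(100,118),l2=(195,98),p1=(85,62),p2=(160,45))
T=dict(d2=(538,55),d1=(680,68),d3=(630,437),d4=(495,428),h2=(575,98),h1=(660,105),l2=(550,292),l1=(632,300),b4=(490,103),b5=(475,385))
def P(v):
    X,Y,yaw,t,a,s,w,g=v;h=.006
    D=dict(b1=('b',.085,-.05,0),b2=('b',.085,.05,0),b3=('b',.085,-.05,.014),b4=('b',.085,.05,.014),b5=('b',-.085,.05,.014),
     d1=('d',a,-.038,h),d2=('d',a,.038,h),d3=('d',a-.213,-.038,h),d4=('d',a-.213,.038,h),
     h1=('d',s+.0525,-w,h+.054),h2=('d',s+.0525,w,h+.054),l1=('d',s-.0525,-w,h+.054),l2=('d',s-.0525,w,h+.054),
     p1=('d',s-g,-.017,h+.063),p2=('d',s-g,.017,h+.063))
    return {k:restpts(X,Y,yaw,t,[q])[0] for k,q in D.items()}
def res(v,full=0):
    d=P(v);r={}
    for c,L,f in(("scene",S,sc),("top",T,tp)):
        for k,q in L.items(): r[c+k]=proj(c,[d[k]])[0]-f(*q)
    return r if full else np.concatenate(list(r.values()))
o=least_squares(res,[.55,-.2,0,.35,.19,.09,.02,.1],loss='soft_l1')
print("rest X,Y,yaw,tilt,a,s,w,g",np.round(o.x,4));print({k:np.round(v,1).tolist() for k,v in res(o.x,1).items()})
X,Y,yaw,t,a,s,w,g=o.x;print("seat",restpts(X,Y,yaw,t,[('d',s,0,.056)]).round(4))
M={}
for c,tgt in(("scene",(366,228)),("top",(209,183))):
    h=cv2.cvtColor(viewer.read_camera(c),cv2.COLOR_RGB2HSV)
    m=((h[...,0]>12)&(h[...,0]<28)&(h[...,1]>130)).astype(np.uint8)
    yy,xx=np.mgrid[:420,:560];m[np.hypot(xx-tgt[0],yy-tgt[1])>48]=0
    n,l,st,ce=cv2.connectedComponentsWithStats(m);k=1+np.argmax(st[1:,4]);M[c]=(l==k)
    if c=="scene": # head end face is white: close with hull of near part
        r=[d["region"] for d in models.silhouettes("lamp_foot",c) if np.hypot(*(np.array(d["location"])-tgt))<15]
        if r: M[c]|=r[0]&(np.hypot(xx-385,yy-248)<14); 
    print(c,M[c].sum(),[d for d in ce[k]])
def cost(v):
    R=Ro.from_euler('z',v[3]).as_matrix();return sum(np.abs(lampmask(c,v[:3],R)-M[c]).sum() for c in M)
b=None
for y0 in(-.1,0.,.1):
    r=minimize(cost,[.5,.16,.028,y0],method='Nelder-Mead',options=dict(initial_simplex=np.array([[.5,.16,.028,y0]]*5)+np.vstack([np.zeros(4),np.diag([.04,.04,.01,.1])]),xatol=1e-4,fatol=.1))
    print(r.fun,r.x.round(4))
E
python3 fit.py
```

```text
rest X,Y,yaw,tilt,a,s,w,g [ 0.6005 -0.2048 -0.0336  0.4542  0.1772  0.1117  0.0202  0.1105]
{'sceneb1': [-0.6, 0.4], 'sceneb2': [0.7, 0.7], 'sceneb3': [-0.5, -0.1], 'scened1': [1.3, 2.0], 'scened2': [-0.6, -1.0], 'sceneh1': [-1.2, 4.4], 'sceneh2': [-0.3, -1.5], 'scenel1': [-0.5, -0.7], 'scenel2': [-0.1, -1.3], 'scenep1': [-0.3, 0.1], 'scenep2': [0.2, -0.1], 'topd2': [-0.4, -0.0], 'topd1': [-0.9, -0.2], 'topd3': [-0.4, 0.3], 'topd4': [-0.3, -0.1], 'toph2': [0.1, -0.0], 'toph1': [-1.2, -0.1], 'topl2': [0.5, -0.2], 'topl1': [-0.6, -0.4], 'topb4': [0.2, -0.0], 'topb5': [-0.5, 0.3]}
seat [[ 0.6013 -0.2048  0.1393]]
scene 876 [np.float64(358.89310829817157), np.float64(223.112517580872)]
top 535 [np.float64(208.7177570093458), np.float64(183.62056074766355)]
1999.7333333333331 [ 0.4122  0.2772  0.0241 -0.1804]
2012.407843137255 [ 0.4146  0.2698  0.029  -0.1273]
228.1764705882353 [0.5917 0.2628 0.0272 0.0617]
```

```bash
sed -i "s/h1=(140,150),//" fit.py
sed -i 's/for y0 in(-.1,0.,.1):/for y0 in(.06,):/; s/\[\.5,\.16,\.028,y0\]/[.59,.26,.028,y0]/g; s/diag(\[.04,.04,.01,.1\])/diag([.01,.01,.006,.05])/' fit.py
cat >> fit.py <<'E'
np.save('rest.npy',o.x);np.save('lamp.npy',r.x)
out=[]
R=Ro.from_euler('z',r.x[3]).as_matrix()
for c,(x0,y0),(x1,y1) in(("scene",(170,215),(325,185)),("top",(315,155),(178,140))):
    im=cv2.imread(f'pics/{c}0.png');z=lambda x,y:cv2.resize(im[y:y+75,x:x+50] if 0 else im[y:y+100,x:x+66],None,fx=6,fy=6,interpolation=cv2.INTER_CUBIC)
    a=z(x0,y0);h=.006
    def ln(pts,col,cl=False):
        q=(proj(c,restpts(X,Y,yaw,t,pts))-(x0,y0)+.5)*6;cv2.polylines(a,[np.round(q).astype(np.int32)],cl,col,1)
    for zz in(0,.014): ln([('b',i*.085,j*.05,zz) for i,j in((1,1),(1,-1),(-1,-1),(-1,1))],(0,255,255),True)
    for zz in(-h,h): ln([('d',a_,j*.038,zz) for a_,j in((a,1),(a,-1),(a-.213,-1),(a-.213,1))],(0,0,255),True)
    for f in(-.0525,.0525): ln([('d',s+f,.0185,h+.054),('d',s+f,0,h+.0355),('d',s+f,-.0185,h+.054)],(0,255,0))
    for j in(-1,1): ln([('d',s-g,j*.017+k*.006,h+zz) for k,zz in((-1,.0),(-1,.063),(1,.063),(1,0.))],(255,0,0))
    b=z(x1,y1);m=(cv2.resize(lampmask(c,r.x[:3],R)[y1:y1+100,x1:x1+66],(396,600))>.5).astype(np.uint8)
    cs,_=cv2.findContours(m,cv2.RETR_EXTERNAL,cv2.CHAIN_APPROX_NONE);cv2.drawContours(b,cs,-1,(255,0,0),1)
    out+=[cv2.resize(a,(396,600)),b]
cv2.imwrite('pics/ovr.png',np.hstack(out[0::2]));cv2.imwrite('pics/ovl.png',np.hstack(out[1::2]))
E
python3 fit.py
```

```text
Traceback (most recent call last):
  File "fit.py", line 18, in <module>
    o=least_squares(res,[.55,-.2,0,.35,.19,.09,.02,.1],loss='soft_l1')
  File "fit.py", line 16, in res
    for k,q in L.items(): r[c+k]=proj(c,[d[k]])[0]-f(*q)
                                 ~~~~^^^^^^^^^^
  File "look.py", line 6, in proj
    i=viewer.camera_info(c);q=(np.asarray(P)@np.array(i["R"]).T+i["t"])@np.array(i["intrinsics"]).T
ValueError: time passes only in moves, steps and waits
```

```bash
python3 - <<'E'
s=open('look.py').read()
s=s.replace("def proj(c,P):\n    i=viewer.camera_info(c);","INFO={c:{k:np.array(v) for k,v in viewer.camera_info(c).items()} for c in('scene','top')}\ndef proj(c,P):\n    i=INFO[c];")
open('look.py','w').write(s)
E
python3 fit.py 2>&1 | tail -12; python3 -c "
from look import *
s=env.get_state();print(s['clock'],s['tcp_pos'])"
```

```text
seat [[ 0.6016 -0.2052  0.1383]]
scene 849 [np.float64(359.04634831460675), np.float64(223.23595505617976)]
top 533 [np.float64(208.6829268292683), np.float64(183.63227016885554)]
246.8901960784314 [0.5919 0.2633 0.0282 0.0588]
Traceback (most recent call last):
  File "fit.py", line 46, in <module>
    for zz in(-h,h): ln([('d',a_,j*.038,zz) for a_,j in((a,1),(a,-1),(a-.213,-1),(a-.213,1))],(0,0,255),True)
                     ~~^^^^^^^^^^^^^^^^^^^^^^^^^^^^^^^^^^^^^^^^^^^^^^^^^^^^^^^^^^^^^^^^^^^^^^^^^^^^^^^^^^^^^^
  File "fit.py", line 44, in ln
    q=(proj(c,restpts(X,Y,yaw,t,pts))-(x0,y0)+.5)*6;cv2.polylines(a,[np.round(q).astype(np.int32)],cl,col,1)
       ~~~~~~~~~~~~~~~~~~~~~~~~~~~~~~^~~~~~~~
ValueError: operands could not be broadcast together with shapes (4,2,600,396,3) (2,) 
1.0 [0.17148441 0.54888338 0.24234015]
```

Name clash on `a`; I'll fix it.

```bash
sed -i 's/    a=z(x0,y0);h=.006/    A=z(x0,y0);h=.006/; s/polylines(a,/polylines(A,/; s/cv2.resize(a,(396,600))/A/' fit.py; python3 fit.py 2>&1 | tail -12
```

```text
rest X,Y,yaw,tilt,a,s,w,g [ 0.6005 -0.2052 -0.0351  0.4445  0.1769  0.111   0.021   0.11  ]
{'sceneb1': [-0.8, 0.4], 'sceneb2': [0.5, 0.8], 'sceneb3': [-0.7, -0.1], 'scened1': [1.2, 2.8], 'scened2': [-0.7, -0.2], 'sceneh2': [-0.1, -0.9], 'scenel1': [-0.9, -0.4], 'scenel2': [0.1, -1.2], 'scenep1': [-0.4, 0.2], 'scenep2': [0.1, -0.0], 'topd2': [-0.3, -0.0], 'topd1': [-0.8, -0.2], 'topd3': [-0.3, 0.4], 'topd4': [-0.2, -0.0], 'toph2': [-0.0, -0.1], 'toph1': [-0.9, -0.1], 'topl2': [0.4, -0.2], 'topl1': [-0.3, -0.4], 'topb4': [0.4, -0.0], 'topb5': [-0.4, 0.3]}
seat [[ 0.6016 -0.2052  0.1383]]
scene 874 [np.float64(358.94662921348316), np.float64(223.14747191011236)]
top 532 [np.float64(208.7124060150376), np.float64(183.4078947368421)]
228.28235294117647 [0.5924 0.2633 0.0285 0.0587]
```

View pics/ovr.png

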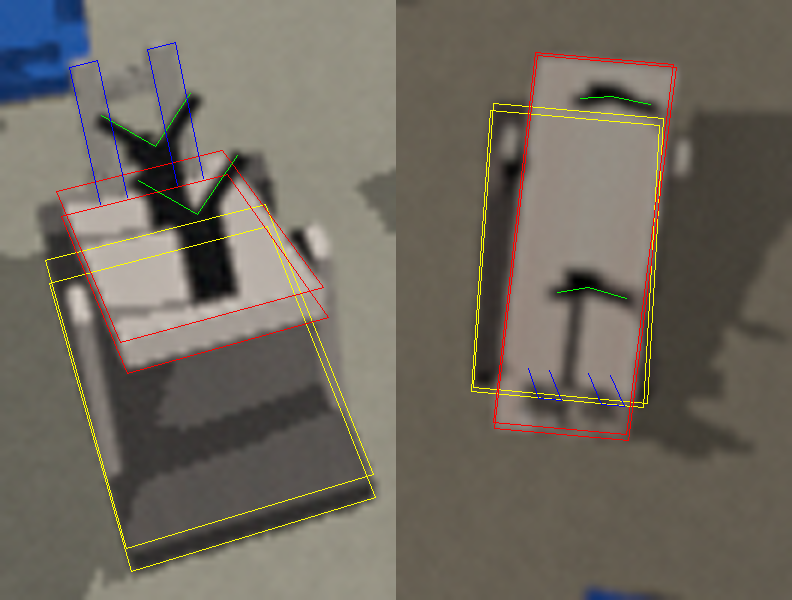

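View pics/ovl.png

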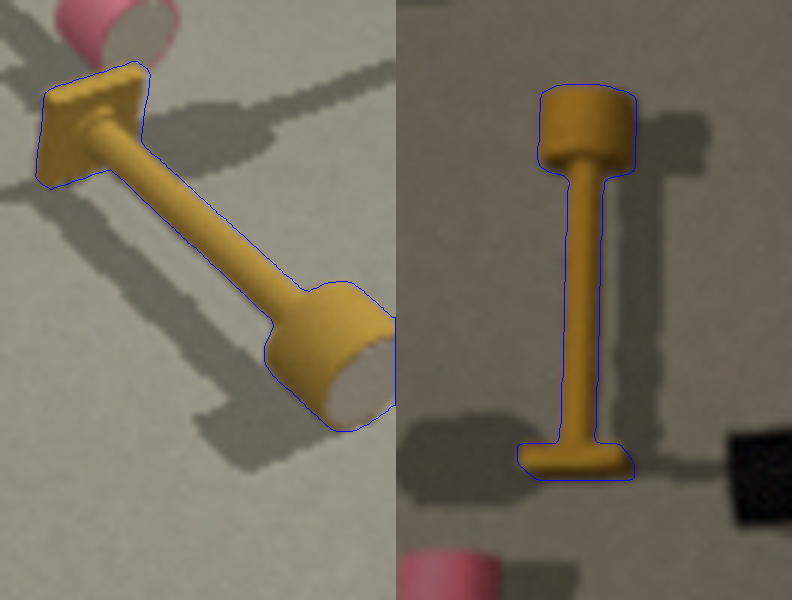

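The overlays agree with both pictures. Brass lamp: about (0.592, 0.263), axis height 28 mm (matches the text), yaw 0.059. Rest: tilt about 0.445, yaw −0.035, seat near (0.602, −0.205, 0.138), prongs about 110 mm down the slope. Moving above the lamp now.

Request:
drive_tool(series=[[[0,0,0,0,0,-0.038],[0,0,0,0,0,-0.038],[0,0,0,0,0,-0.038],[-0.305,-0.235,0,0,0,0],[-0.305,-0.235,0,0,0,0],[-0.305,-0.235,0,0,0,0],[-0.305,-0.235,0,0,0,0],[-0.305,-0.235,0,0,0,0],[-0.305,-0.235,0,0,0,0],[-0.305,-0.235,0,0,0,0],[-0.305,-0.235,0,0,0,0],[-0.305,-0.235,0,0,0,0],[-0.305,-0.235,0,0,0,0],[-0.305,-0.235,0,0,0,0],[0,0,0,0,0,0]]], jaw=1, grip_force=60)

```text
clock: 3.02
tcp_pos: [0.5931, 0.259, 0.2413]
orientation: [0.0, -0.026, 1.0, -0.0]
wrist_force: [0.5, 0.6, 0.1]
finger_gap: 0.0856
grip_force: 0.0
```

```bash
cat >> look.py <<'E'
def st():
    s=env.get_state();q=s["orientation"];R=Ro.from_quat(np.r_[q[1:],q[0]])
    return s,np.array(s["tcp_pos"]),R
def togo(p,Rg):
    s,t,R=st();print("clock",round(s["clock"],2),"tcp",t.round(4),"F",np.round(s["wrist_force"],2),"gap",round(s["finger_gap"],4),"grip",s["grip_force"],"j",np.round(s["joint_pos"],2))
    print("shift mm tool",(R.inv().apply(p-t)*1000).round(1),"share",(R.inv().apply(p-t)/.12).round(3),"turn share",((R.inv()*Rg).as_rotvec()/np.pi).round(4))
def frame(x,z): return Ro.from_matrix(np.c_[x,np.cross(z,x),z])
E
cat > lamp.py <<'E'
from look import *
l=np.load('lamp.npy');xa=np.array([np.cos(l[3]),np.sin(l[3]),0])
togo(np.array([l[0],l[1],.020]),frame(-xa,np.array([0,0,-1.])))
E
python3 lamp.py
```

```text
clock 3.02 tcp [0.5931 0.259  0.2413] F [0.46 0.6  0.13] gap 0.0856 grip 0.0 j [ 0.29  0.46  0.26  1.37 -0.    0.24]
shift mm tool [  0.5   4.4 221.3] share [0.004 0.036 1.845] turn share [-0.0001  0.     -0.0024]
```

Request:
drive_tool(series=[[[0,0.036,0.35,0,0,-0.002],[0,0,0.35,0,0,0],[0,0,0.35,0,0,0],[0,0,0.35,0,0,0],[0,0,0.2,0,0,0],[0,0,0.12,0,0,0],[0,0,0.1,0,0,0],[0,0,0.02,0,0,0],[0,0,0,0,0,0]]])

```text
clock: 4.15
tcp_pos: [0.5909, 0.2659, 0.0222]
orientation: [0.001, -0.031, 1.0, 0.0]
wrist_force: [-0.4, -0.7, -0.0]
finger_gap: 0.0855
grip_force: 0.0
```

```bash
python3 lamp.py
```

```text
clock 4.15 tcp [0.5909 0.2659 0.0222] F [-0.39 -0.65 -0.04] gap 0.0855 grip 0.0 j [ 0.3   0.59 -0.09  0.89  0.    0.24]
shift mm tool [-1.3 -2.8  2.2] share [-0.011 -0.023  0.019] turn share [0.0001 0.0004 0.0009]
```

Request:
drive_tool(series=[[[-0.01,-0.023,0.018,0,0,0],[0,0,0,0,0,0],[0,0,0,0,0,0],[0,0,0,0,0,0],[0,0,0,0,0,0],[0,0,0,0,0,0],[0,0,0,0,0,0],[0,0,0,0,0,0]]], jaw=-1, grip_force=60)

```text
clock: 5.15
tcp_pos: [0.5919, 0.2626, 0.0197]
orientation: [0.0, -0.031, 1.0, -0.0]
wrist_force: [-1.7, -4.2, 5.6]
finger_gap: 0.0182
grip_force: 58.8
```

```bash
python3 lamp.py
```

```text
clock 5.15 tcp [0.5919 0.2626 0.0197] F [-1.73 -4.17  5.64] gap 0.0182 grip 58.7663733959198 j [ 0.29  0.59 -0.09  0.89 -0.    0.23]
shift mm tool [-0.5  0.6 -0.3] share [-0.004  0.005 -0.002] turn share [-0.0002  0.0001  0.0008]
```

Request:
drive_tool(series=[[[0,0,-0.05,0,0,0],[0,0,-0.15,0,0,0],[0,0,-0.3,0,0,0],[0,0,-0.35,0,0,0],[0,0,-0.35,0,0,0],[0,0,-0.35,0,0,0],[0,0,-0.3,0,0,0],[0,0,-0.1,0,0,0],[0,0,0,0,0,0],[0,0,0,0,0,0]]])

```text
clock: 6.4
tcp_pos: [0.5908, 0.2629, 0.2511]
orientation: [-0.002, -0.031, 1.0, -0.0]
wrist_force: [0.9, 0.0, -5.7]
finger_gap: 0.018
grip_force: 59.1
```

```bash
cat > goal.py <<'E'
from look import *
import sys
X,Y,yaw,t,a,s,w,g=np.load('rest.npy');u,h=map(float,sys.argv[1:3]);u/=1000;h/=1000
c=np.array([np.cos(yaw),np.sin(yaw),0]);xa=c*np.cos(t)+[0,0,np.sin(t)];na=-c*np.sin(t)+[0,0,np.cos(t)]
p=restpts(X,Y,yaw,t,[('d',s+u,0,.056+h)])[0]
RG=frame(-xa,-na);togo(p-.0083*na,RG)
S,tt,R=st();o=tt+R.apply([0,0,-.0083])-restpts(X,Y,yaw,t,[('d',s,0,.056)])[0];la=np.cross(na,xa)
print("lamp origin u,y,h mm",(np.array([o@xa,o@la,o@na])*1000).round(1),"F u,y,n",np.round([np.dot(S["wrist_force"],v) for v in(xa,la,na)],2),"M",np.round(S["ft_torque"],2))
E
python3 goal.py 3 60
python3 - <<'E'
from look import *
for c in("scene","top"):
    cv2.imwrite(f"pics/{c}1.png",viewer.read_camera(c)[:,:,::-1])
E
```

```text
clock 6.4 tcp [0.5908 0.2629 0.2511] F [ 0.95  0.   -5.66] gap 0.018 grip 59.07664597034454 j [0.29 0.46 0.28 1.4  0.   0.23]
shift mm tool [  37.3 -465.9   65.3] share [ 0.311 -3.883  0.544] turn share [ 0.0066 -0.1425  0.0304]
lamp origin u,y,h mm [ 27.5 467.4 121. ] F u,y,n [-1.58  0.04 -5.52] M [-0.    0.02  0.01]
```

Request:
drive_tool(series=[[[0,-0.2,0,0,0,0],[0,-0.35,0,0.001,-0.018,0.004],[0,-0.35,0,0.001,-0.018,0.004],[0,-0.35,0,0.001,-0.018,0.004],[0,-0.35,0,0.001,-0.018,0.004],[0,-0.35,0,0.001,-0.018,0.004],[0,-0.35,0,0.001,-0.018,0.004],[0,-0.35,0,0,-0.018,0.004],[0,-0.35,0,0,-0.016,0.002],[0,-0.35,0,0,0,0],[0,-0.3,0,0,0,0],[0,-0.2,0,0,0,0],[0,0,0,0,0,0],[0,0,0,0,0,0]]])

```text
clock: 8.25
tcp_pos: [0.5942, -0.1985, 0.2535]
orientation: [0.22, 0.017, 0.975, -0.003]
wrist_force: [-0.4, -0.2, -5.5]
finger_gap: 0.0179
grip_force: 59.6
```

```bash
python3 goal.py 3 40
```

```text
clock 8.25 tcp [ 0.5942 -0.1985  0.2535] F [-0.38 -0.24 -5.5 ] gap 0.0179 grip 59.6281760931015 j [-0.55  0.1  -0.3   0.79  0.22 -0.47]
shift mm tool [39.6 -6.6 75.6] share [ 0.33  -0.055  0.63 ] turn share [ 0.0009 -0.0001  0.    ]
lamp origin u,y,h mm [ 42.7   6.4 115.6] F u,y,n [-2.7  -0.25 -4.8 ] M [0.08 0.87 0.05]
```

Request:
drive_tool(series=[[[0.11,-0.02,0.1,0,0,0],[0.11,-0.02,0.2,0,0,0],[0.11,-0.015,0.2,0,0,0],[0,0,0.13,0,0,0],[0,0,0.08,0,0,0],[0,0,0,0,0,0],[0,0,0,0,0,0]]])

```text
clock: 9.12
tcp_pos: [0.5972, -0.2054, 0.1618]
orientation: [0.222, 0.016, 0.975, -0.003]
wrist_force: [0.2, 0.7, -5.2]
finger_gap: 0.0183
grip_force: 59.6
```

```bash
python3 goal.py 3 8
python3 - <<'E'
from look import *
a=viewer.read_camera("scene")[:,:,::-1];b=viewer.read_camera("top")[:,:,::-1]
cv2.imwrite('pics/pre.png',np.hstack([cv2.resize(a[180:280,155:255],(400,400),interpolation=cv2.INTER_CUBIC),cv2.resize(b[145:245,300:400],(400,400),interpolation=cv2.INTER_CUBIC)]))
E
```

```text
clock 9.12 tcp [ 0.5972 -0.2054  0.1618] F [ 0.24  0.74 -5.24] gap 0.0183 grip 59.61166441440582 j [-0.56  0.17 -0.45  0.56  0.22 -0.48]
shift mm tool [ 3.2  0.3 23.4] share [0.026 0.002 0.195] turn share [0.0005 0.0011 0.0007]
lamp origin u,y,h mm [ 6.1 -0.3 31.4] F u,y,n [-2.06  0.75 -4.82] M [0.01 0.89 0.  ]
```

View pics/pre.png

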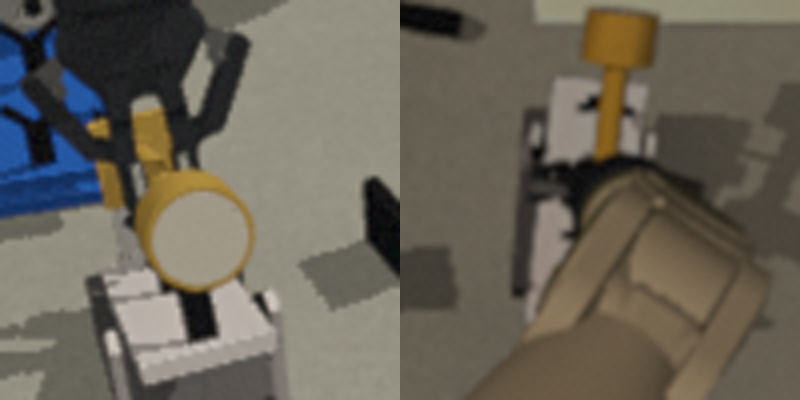

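The lamp is in the grip and tilted with the slope, foot to the low end. In the top half its stem (610,110) is over the high fork (580–632,100). I'll lower it and watch the force.

Request:
drive_tool(series=[[[0.026,0,0.07,0,0.001,0],[0,0,0.07,0,0,0],[0,0,0.05,0,0,0],[0,0,0,0,0,0],[0,0,0,0,0,0]]])

```text
clock: 9.85
tcp_pos: [0.6035, -0.2053, 0.1387]
orientation: [0.22, 0.016, 0.975, -0.003]
wrist_force: [1.0, 0.8, -5.6]
finger_gap: 0.0182
grip_force: 59.6
```

```bash
python3 goal.py 3 3
```

```text
clock 9.85 tcp [ 0.6035 -0.2053  0.1387] F [ 1.05  0.8  -5.64] gap 0.0182 grip 59.6494460105896 j [-0.55  0.2  -0.47  0.51  0.22 -0.48]
shift mm tool [-1.1  0.   4.9] share [-0.009  0.     0.041] turn share [ 0.0007 -0.0003  0.0004]
lamp origin u,y,h mm [ 1.9 -0.1  7.9] F u,y,n [-1.5   0.84 -5.53] M [0.02 0.94 0.01]
```

Request:
drive_tool(series=[[[0,0,0.015,0,0,0],[0,0,0.015,0,0,0],[0,0,0.01,0,0,0],[0,0,0,0,0,0],[0,0,0,0,0,0]]])

```text
clock: 10.48
tcp_pos: [0.6055, -0.2054, 0.1344]
orientation: [0.22, 0.016, 0.975, -0.003]
wrist_force: [0.2, -0.8, -5.4]
finger_gap: 0.0183
grip_force: 59.6
```

```bash
python3 goal.py 3 1
```

```text
clock 10.47 tcp [ 0.6055 -0.2054  0.1344] F [ 0.19 -0.78 -5.44] gap 0.0183 grip 59.64915633201599 j [-0.55  0.21 -0.47  0.5   0.22 -0.47]
shift mm tool [-1.2  0.1  2.2] share [-0.01   0.     0.018] turn share [ 0.0007 -0.0003  0.0004]
lamp origin u,y,h mm [ 1.8 -0.1  3.2] F u,y,n [-2.14 -0.77 -5.01] M [ 0.06  0.89 -0.02]
```

Request:
drive_tool(series=[[[0,0,0.008,0,0,0],[0,0,0.008,0,0,0],[0,0,0,0,0,0],[0,0,0,0,0,0]]])

```text
clock: 10.98
tcp_pos: [0.6063, -0.2056, 0.1328]
orientation: [0.22, 0.016, 0.975, -0.003]
wrist_force: [-1.1, -0.9, -5.7]
finger_gap: 0.0182
grip_force: 59.8
```

```bash
python3 goal.py 3 0
```

```text
clock 10.97 tcp [ 0.6063 -0.2056  0.1328] F [-1.08 -0.86 -5.69] gap 0.0182 grip 59.757399559020996 j [-0.55  0.22 -0.47  0.49  0.21 -0.47]
shift mm tool [-1.1  0.2  1.3] share [-0.009  0.002  0.011] turn share [ 0.0006 -0.0003  0.0004]
lamp origin u,y,h mm [ 1.9 -0.2  1.3] F u,y,n [-3.4  -0.9  -4.68] M [-0.07  0.93 -0.1 ]
```

Request:
drive_tool(series=[[[0,0,0.008,0,0,0],[0,0,0.008,0,0,0],[0,0,0,0,0,0],[0,0,0,0,0,0]]])

```text
clock: 11.48
tcp_pos: [0.6069, -0.2057, 0.132]
orientation: [0.22, 0.016, 0.975, -0.003]
wrist_force: [-7.5, 0.8, 2.8]
finger_gap: 0.0181
grip_force: 61.1
```

```bash
python3 goal.py 3 0
```

```text
clock 11.47 tcp [ 0.6069 -0.2057  0.132 ] F [-7.48  0.84  2.76] gap 0.0181 grip 61.129900217056274 j [-0.55  0.22 -0.47  0.49  0.21 -0.47]
shift mm tool [-1.   0.3  0.3] share [-0.008  0.002  0.003] turn share [ 0.0004 -0.0002  0.0003]
lamp origin u,y,h mm [ 2.  -0.3  0.3] F u,y,n [-5.59  0.57  5.72] M [ 0.17  1.3  -0.05]
```

Contact is on both forks at h = 0.3 mm, as expected. Before sliding, I'll refine where the prongs are using the top view.

Run:
```python
from look import *
X,Y,yaw,t,a,s,w,g=np.load('rest.npy')
im=cv2.imread('pics/top0.png').astype(int).mean(2)
for y in(-.017,0,.017):
  print("y",y)
  for z in(.006,.056,.069):
    print(z,[(G,proj('top',restpts(X,Y,yaw,t,[('d',s-G/1000,y,z)]))[0].round(1).tolist()) for G in(83,95,100,105,110,115,120,130)])
print("a end",proj('top',restpts(X,Y,yaw,t,[('d',a-.213,0,.006)]))[0])
print("cols",list(range(332,356)))
for r in range(208,230): print(r,im[r,332:356].round().astype(int).tolist())
ims=cv2.imread('pics/scene0.png').astype(int).mean(2)
print("scene",[(y,G,proj('scene',restpts(X,Y,yaw,t,[('d',s-G/1000,y,.069)]))[0].round(1).tolist()) for y in (-.017,.017) for G in(95,105,115)])
print("cols",list(range(180,201)))
for r in range(220,236): print(r,ims[r,180:201].round().astype(int).tolist())
```

```text
y -0.017
0.006 [(83, [349.3, 209.1]), (95, [348.9, 212.5]), (100, [348.7, 214.0]), (105, [348.5, 215.4]), (110, [348.4, 216.8]), (115, [348.2, 218.2]), (120, [348.0, 219.6]), (130, [347.7, 222.5])]
0.056 [(83, [351.1, 212.9]), (95, [350.7, 216.5]), (100, [350.5, 217.9]), (105, [350.3, 219.4]), (110, [350.1, 220.9]), (115, [349.9, 222.3]), (120, [349.7, 223.8]), (130, [349.4, 226.7])]
0.069 [(83, [351.6, 213.9]), (95, [351.2, 217.5]), (100, [351.0, 219.0]), (105, [350.8, 220.5]), (110, [350.6, 222.0]), (115, [350.4, 223.5]), (120, [350.2, 224.9]), (130, [349.9, 227.9])]
y 0
0.006 [(83, [344.3, 208.6]), (95, [343.8, 212.1]), (100, [343.7, 213.5]), (105, [343.5, 214.9]), (110, [343.3, 216.4]), (115, [343.2, 217.8]), (120, [343.0, 219.2]), (130, [342.6, 222.0])]
0.056 [(83, [345.9, 212.4]), (95, [345.4, 216.0]), (100, [345.3, 217.5]), (105, [345.1, 218.9]), (110, [344.9, 220.4]), (115, [344.7, 221.9]), (120, [344.5, 223.4]), (130, [344.2, 226.3])]
0.069 [(83, [346.3, 213.5]), (95, [345.9, 217.1]), (100, [345.7, 218.5]), (105, [345.5, 220.0]), (110, [345.3, 221.5]), (115, [345.2, 223.0]),
[... 4618 characters left out ...]
1, 119, 124, 123, 114, 120, 114, 124, 124, 125, 126, 138]
230 [77, 91, 96, 119, 125, 127, 123, 114, 108, 107, 112, 119, 127, 127, 131, 126, 123, 124, 125, 126, 126]
231 [113, 134, 122, 123, 126, 123, 124, 106, 109, 116, 119, 132, 139, 140, 143, 141, 122, 122, 124, 125, 103]
232 [143, 144, 133, 127, 126, 125, 126, 119, 134, 140, 142, 142, 143, 141, 142, 139, 121, 121, 125, 116, 64]
233 [142, 143, 141, 128, 124, 126, 119, 120, 137, 144, 144, 145, 143, 142, 142, 140, 119, 120, 119, 74, 27]
234 [139, 138, 139, 123, 123, 119, 74, 60, 106, 133, 143, 142, 142, 143, 142, 142, 121, 123, 101, 47, 17]
235 [140, 138, 139, 124, 122, 106, 54, 21, 41, 86, 127, 134, 139, 138, 141, 142, 133, 119, 66, 23, 37]
```

The top view is confused by the fork's shadow; the scene view suggests prongs at about 103–112 mm, so contact would come between u = −6 and −15. I'll lift slightly off the forks, go to u ≈ −4, then feel in small steps.

Request:
drive_tool(series=[[[0,0,-0.009,0,0,0],[0,0,0,0,0,0],[0.018,0,0,0,0,0],[0.018,0,0,0,0,0],[0.014,0,0,0,0,0],[0,0,0,0,0,0],[0,0,0,0,0,0]]])

```text
clock: 12.35
tcp_pos: [0.6013, -0.2055, 0.1294]
orientation: [0.22, 0.016, 0.975, -0.003]
wrist_force: [0.6, -1.5, -3.8]
finger_gap: 0.0181
grip_force: 60.0
```

```bash
python3 goal.py -6 1
```

```text
clock 12.35 tcp [ 0.6013 -0.2055  0.1294] F [ 0.62 -1.55 -3.76] gap 0.0181 grip 59.978885650634766 j [-0.55  0.21 -0.48  0.49  0.22 -0.48]
shift mm tool [ 1.9  0.2 -0.6] share [ 0.016  0.002 -0.005] turn share [ 0.0006 -0.0003  0.0004]
lamp origin u,y,h mm [-4.1 -0.3  0.4] F u,y,n [-1.01 -1.53 -3.69] M [-0.23  0.46 -0.25]
```

Request:
drive_tool(series=[[[0,0,-0.006,0,0,0],[0.004,0,0,0,0,0],[0,0,0,0,0,0]]])

```text
clock: 12.72
tcp_pos: [0.6002, -0.2052, 0.1294]
orientation: [0.22, 0.016, 0.975, -0.003]
wrist_force: [0.1, -1.7, -4.7]
finger_gap: 0.0178
grip_force: 59.9
```

```bash
python3 goal.py -6 1
```

```text
clock 12.72 tcp [ 0.6002 -0.2052  0.1294] F [ 0.09 -1.69 -4.69] gap 0.0178 grip 59.85136806964874 j [-0.56  0.21 -0.49  0.49  0.22 -0.48]
shift mm tool [ 0.9  0.  -0.1] share [ 0.008  0.    -0.001] turn share [ 0.0007 -0.0006  0.0004]
lamp origin u,y,h mm [-5.1 -0.   0.9] F u,y,n [-1.88 -1.68 -4.3 ] M [-0.24  0.62 -0.28]
```

Request:
drive_tool(series=[[[0.0035,-0.003,-0.003,0,0,0],[0,0,0,0,0,0]]])

```text
clock: 12.98
tcp_pos: [0.5995, -0.2053, 0.1295]
orientation: [0.219, 0.016, 0.975, -0.003]
wrist_force: [0.2, -1.0, -4.3]
finger_gap: 0.018
grip_force: 59.8
```

Request:
drive_tool(series=[[[0.0035,0,0,0,0,0],[0,0,0,0,0,0]]])

```text
clock: 13.22
tcp_pos: [0.5993, -0.2054, 0.1295]
orientation: [0.22, 0.016, 0.975, -0.003]
wrist_force: [-0.1, -0.9, -5.8]
finger_gap: 0.018
grip_force: 59.7
```

Request:
drive_tool(series=[[[0.0035,0,0,0,0,0],[0,0,0,0,0,0]]])

```text
clock: 13.48
tcp_pos: [0.599, -0.2054, 0.1294]
orientation: [0.22, 0.016, 0.975, -0.003]
wrist_force: [-0.7, 0.5, -5.8]
finger_gap: 0.0182
grip_force: 59.7
```

Request:
drive_tool(series=[[[0.004,0,0,0,0,0],[0,0,0,0,0,0]]])

```text
clock: 13.72
tcp_pos: [0.5986, -0.2054, 0.1292]
orientation: [0.22, 0.016, 0.975, -0.003]
wrist_force: [0.2, 0.4, -5.7]
finger_gap: 0.018
grip_force: 59.7
```

Request:
drive_tool(series=[[[0.004,0,0,0,0,0],[0,0,0,0,0,0]]])

```text
clock: 13.98
tcp_pos: [0.5982, -0.2054, 0.129]
orientation: [0.22, 0.016, 0.975, -0.003]
wrist_force: [-0.3, -0.2, -5.7]
finger_gap: 0.0184
grip_force: 59.7
```

Request:
drive_tool(series=[[[0.004,0,0,0,0,0],[0,0,0,0,0,0]]])

```text
clock: 14.22
tcp_pos: [0.5978, -0.2054, 0.1288]
orientation: [0.22, 0.016, 0.975, -0.003]
wrist_force: [0.1, -0.4, -6.5]
finger_gap: 0.0179
grip_force: 59.7
```

Request:
drive_tool(series=[[[0.004,0,0,0,0,0],[0,0,0,0,0,0]]])

```text
clock: 14.48
tcp_pos: [0.5974, -0.2055, 0.1287]
orientation: [0.22, 0.016, 0.975, -0.003]
wrist_force: [-0.5, -0.1, -6.1]
finger_gap: 0.0182
grip_force: 59.7
```

Request:
drive_tool(series=[[[0.004,0,0,0,0,0],[0,0,0,0,0,0]]])

```text
clock: 14.72
tcp_pos: [0.5969, -0.2055, 0.1285]
orientation: [0.22, 0.016, 0.975, -0.003]
wrist_force: [0.2, -0.5, -5.9]
finger_gap: 0.0182
grip_force: 59.7
```

Request:
drive_tool(series=[[[0.004,0,0,0,0,0],[0,0,0,0,0,0]]])

```text
clock: 14.98
tcp_pos: [0.5965, -0.2055, 0.1283]
orientation: [0.22, 0.016, 0.975, -0.003]
wrist_force: [0.4, -0.0, -7.2]
finger_gap: 0.018
grip_force: 59.7
```

Request:
drive_tool(series=[[[0.004,0,0,0,0,0],[0,0,0,0,0,0]]])

```text
clock: 15.22
tcp_pos: [0.5961, -0.2055, 0.1281]
orientation: [0.22, 0.016, 0.975, -0.003]
wrist_force: [-0.3, 0.4, -6.3]
finger_gap: 0.0183
grip_force: 59.7
```

Request:
drive_tool(series=[[[0.004,0,0,0,0,0],[0,0,0,0,0,0]]])

```text
clock: 15.48
tcp_pos: [0.5957, -0.2054, 0.1279]
orientation: [0.22, 0.016, 0.975, -0.003]
wrist_force: [0.3, 0.2, -6.5]
finger_gap: 0.0182
grip_force: 59.7
```

Request:
drive_tool(series=[[[0.0045,0,0,0,0,0],[0,0,0,0,0,0]]])

```text
clock: 15.72
tcp_pos: [0.5952, -0.2054, 0.1277]
orientation: [0.22, 0.016, 0.975, -0.003]
wrist_force: [-0.5, 0.8, -6.9]
finger_gap: 0.0182
grip_force: 59.7
```

Request:
drive_tool(series=[[[0.0045,0,0,0,0,0],[0,0,0,0,0,0]]])

```text
clock: 15.98
tcp_pos: [0.5947, -0.2054, 0.1274]
orientation: [0.22, 0.016, 0.975, -0.003]
wrist_force: [0.4, -0.0, -6.3]
finger_gap: 0.0187
grip_force: 59.7
```

Request:
drive_tool(series=[[[0.0045,0,0,0,0,0],[0,0,0,0,0,0]]])

```text
clock: 16.23
tcp_pos: [0.5942, -0.2054, 0.1271]
orientation: [0.22, 0.016, 0.975, -0.003]
wrist_force: [0.2, 0.5, -6.7]
finger_gap: 0.0183
grip_force: 59.7
```

Request:
drive_tool(series=[[[0.0045,0,0,0,0,0],[0,0,0,0,0,0]]])

```text
clock: 16.48
tcp_pos: [0.5937, -0.2054, 0.127]
orientation: [0.22, 0.016, 0.975, -0.003]
wrist_force: [-0.7, -0.2, -6.0]
finger_gap: 0.0179
grip_force: 59.7
```

Request:
drive_tool(series=[[[0.0045,0,0,0,0,0],[0,0,0,0,0,0]]])

```text
clock: 16.73
tcp_pos: [0.5932, -0.2054, 0.1267]
orientation: [0.22, 0.016, 0.975, -0.003]
wrist_force: [-0.7, -1.1, -6.4]
finger_gap: 0.0179
grip_force: 59.7
```

```bash
python3 goal.py -13 1
```

```text
clock 16.73 tcp [ 0.5932 -0.2054  0.1267] F [-0.71 -1.07 -6.4 ] gap 0.0179 grip 59.66662108898163 j [-0.56  0.2  -0.5   0.48  0.22 -0.49]
shift mm tool [0.5 0.4 0.5] share [0.004 0.004 0.004] turn share [ 0.0007 -0.0003  0.0004]
lamp origin u,y,h mm [-12.5  -0.4   1.5] F u,y,n [-3.36 -1.1  -5.49] M [ 0.04  0.89 -0.05]
```

Request:
drive_tool(series=[[[0.0045,0,0,0,0,0],[0,0,0,0,0,0]]])

```text
clock: 16.98
tcp_pos: [0.5927, -0.2053, 0.1265]
orientation: [0.22, 0.016, 0.975, -0.003]
wrist_force: [-0.1, -0.7, -6.0]
finger_gap: 0.0182
grip_force: 59.7
```

Request:
drive_tool(series=[[[0.0045,0,0,0,0,0],[0,0,0,0,0,0]]])

```text
clock: 17.23
tcp_pos: [0.5922, -0.2053, 0.1263]
orientation: [0.22, 0.016, 0.975, -0.003]
wrist_force: [-0.7, 0.4, -6.4]
finger_gap: 0.0186
grip_force: 59.7
```

Request:
drive_tool(series=[[[0.0045,0,0,0,0,0],[0,0,0,0,0,0]]])

```text
clock: 17.48
tcp_pos: [0.5918, -0.2053, 0.126]
orientation: [0.22, 0.016, 0.975, -0.003]
wrist_force: [0.7, 0.9, -6.1]
finger_gap: 0.0183
grip_force: 59.7
```

Request:
drive_tool(series=[[[0.0045,0,0,0,0,0],[0,0,0,0,0,0]]])

```text
clock: 17.73
tcp_pos: [0.5913, -0.2053, 0.1258]
orientation: [0.22, 0.016, 0.975, -0.003]
wrist_force: [-0.1, 0.9, -6.3]
finger_gap: 0.018
grip_force: 59.7
```

Request:
drive_tool(series=[[[0.0045,0,0,0,0,0],[0,0,0,0,0,0]]])

```text
clock: 17.98
tcp_pos: [0.5908, -0.2053, 0.1256]
orientation: [0.22, 0.016, 0.975, -0.003]
wrist_force: [0.2, -0.1, -6.3]
finger_gap: 0.0179
grip_force: 59.7
```

Request:
drive_tool(series=[[[0.0045,0,0,0,0,0],[0,0,0,0,0,0]]])

```text
clock: 18.23
tcp_pos: [0.5903, -0.2052, 0.1253]
orientation: [0.22, 0.016, 0.975, -0.003]
wrist_force: [0.3, 0.3, -6.1]
finger_gap: 0.018
grip_force: 59.7
```

Request:
drive_tool(series=[[[0.0045,0,0,0,0,0],[0,0,0,0,0,0]]])

```text
clock: 18.48
tcp_pos: [0.5898, -0.2052, 0.1251]
orientation: [0.22, 0.016, 0.975, -0.003]
wrist_force: [0.5, 0.3, -6.5]
finger_gap: 0.0179
grip_force: 59.7
```

Request:
drive_tool(series=[[[0.004,0,0,0,0,0],[0,0,0,0,0,0]]])

```text
clock: 18.73
tcp_pos: [0.5894, -0.2053, 0.1249]
orientation: [0.22, 0.016, 0.975, -0.003]
wrist_force: [0.8, 0.2, -6.0]
finger_gap: 0.0178
grip_force: 59.7
```

Request:
drive_tool(series=[[[0.004,0,0,0,0,0],[0,0,0,0,0,0]]])

```text
clock: 18.98
tcp_pos: [0.589, -0.2052, 0.1247]
orientation: [0.22, 0.016, 0.975, -0.003]
wrist_force: [-0.2, -0.1, -6.3]
finger_gap: 0.0183
grip_force: 59.7
```

Request:
drive_tool(series=[[[0.004,0,0,0,0,0],[0,0,0,0,0,0]]])

```text
clock: 19.23
tcp_pos: [0.5885, -0.2052, 0.1245]
orientation: [0.22, 0.016, 0.975, -0.003]
wrist_force: [-0.4, 0.4, -6.2]
finger_gap: 0.0189
grip_force: 59.7
```

Request:
drive_tool(series=[[[0.0045,0,0,0,0,0],[0,0,0,0,0,0]]])

```text
clock: 19.48
tcp_pos: [0.5881, -0.2052, 0.1243]
orientation: [0.22, 0.016, 0.975, -0.003]
wrist_force: [0.4, 0.3, -5.5]
finger_gap: 0.0184
grip_force: 59.7
```

Request:
drive_tool(series=[[[0.004,0,0,0,0,0],[0,0,0,0,0,0]]])

```text
clock: 19.73
tcp_pos: [0.5876, -0.2052, 0.1241]
orientation: [0.22, 0.016, 0.975, -0.003]
wrist_force: [0.1, 0.3, -5.7]
finger_gap: 0.0184
grip_force: 59.7
```

```bash
python3 goal.py -20 1
python3 - <<'E'
from look import *
a=viewer.read_camera("scene")[:,:,::-1];b=viewer.read_camera("top")[:,:,::-1]
cv2.imwrite('pics/mid.png',np.hstack([cv2.resize(a[190:265,160:235],(400,400),interpolation=cv2.INTER_CUBIC),cv2.resize(b[165:240,310:385],(400,400),interpolation=cv2.INTER_CUBIC)]))
E
```

```text
clock 19.73 tcp [ 0.5876 -0.2052  0.1241] F [ 0.06  0.27 -5.66] gap 0.0184 grip 59.6639621257782 j [-0.57  0.19 -0.52  0.47  0.22 -0.49]
shift mm tool [1.3 0.5 0.5] share [0.011 0.004 0.004] turn share [ 0.0007 -0.0003  0.0004]
lamp origin u,y,h mm [-18.7  -0.5   1.5] F u,y,n [-2.38  0.27 -5.13] M [ 0.01  0.88 -0.04]
```

View pics/mid.png

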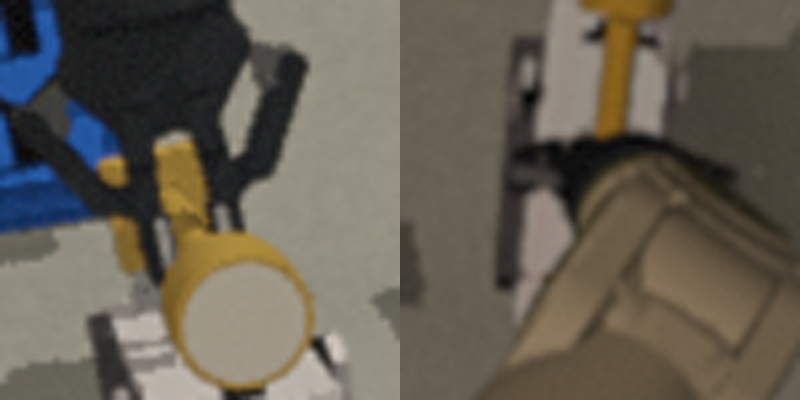

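The lamp is still clear of the stop, with forces flat, and its head has about 10 mm of room to the high fork. I'll keep feeling.

Request:
drive_tool(series=[[[0.0045,0,0,0,0,0],[0,0,0,0,0,0]]])

```text
clock: 20.08
tcp_pos: [0.5871, -0.2052, 0.1238]
orientation: [0.22, 0.016, 0.975, -0.003]
wrist_force: [-0.2, 0.7, -4.4]
finger_gap: 0.018
grip_force: 59.7
```

Request:
drive_tool(series=[[[0.0045,0,0,0,0,0],[0,0,0,0,0,0]]])

```text
clock: 20.32
tcp_pos: [0.5866, -0.2051, 0.1236]
orientation: [0.22, 0.016, 0.975, -0.003]
wrist_force: [-0.4, -0.2, -6.2]
finger_gap: 0.0181
grip_force: 59.7
```

Request:
drive_tool(series=[[[0.0045,0,0,0,0,0],[0,0,0,0,0,0]]])

```text
clock: 20.58
tcp_pos: [0.5861, -0.2051, 0.1234]
orientation: [0.22, 0.016, 0.975, -0.003]
wrist_force: [0.4, 0.9, -4.9]
finger_gap: 0.018
grip_force: 59.7
```

Request:
drive_tool(series=[[[0.0045,0,0,0,0,0],[0,0,0,0,0,0]]])

```text
clock: 20.82
tcp_pos: [0.5857, -0.2051, 0.1231]
orientation: [0.22, 0.016, 0.975, -0.003]
wrist_force: [-0.2, 0.6, -6.1]
finger_gap: 0.0181
grip_force: 59.7
```

Request:
drive_tool(series=[[[0.0045,0,0,0,0,0],[0,0,0,0,0,0]]])

```text
clock: 21.08
tcp_pos: [0.5852, -0.2051, 0.1229]
orientation: [0.22, 0.016, 0.975, -0.003]
wrist_force: [-0.3, -0.5, -5.7]
finger_gap: 0.0183
grip_force: 59.7
```

Request:
drive_tool(series=[[[0.0045,0,0,0,0,0],[0,0,0,0,0,0]]])

```text
clock: 21.32
tcp_pos: [0.5848, -0.2051, 0.1228]
orientation: [0.22, 0.016, 0.975, -0.003]
wrist_force: [1.6, 0.8, -6.1]
finger_gap: 0.0183
grip_force: 59.7
```

Fx is rising, so this may be contact. I'll take a smaller step.

Request:
drive_tool(series=[[[0.002,0,0,0,0,0],[0,0,0,0,0,0],[0,0,0,0,0,0]]])

```text
clock: 21.7
tcp_pos: [0.5847, -0.2052, 0.1228]
orientation: [0.22, 0.016, 0.975, -0.003]
wrist_force: [1.5, -0.4, -5.5]
finger_gap: 0.0184
grip_force: 59.7
```

```bash
python3 goal.py -22 0
python3 - <<'E'
from look import *
f=[]
for k in range(6): viewer.read_camera("scene"); f.append(env.get_state()["wrist_force"])
print(np.mean(f,0).round(2),np.std(f,0).round(2))
E
```

```text
clock 21.7 tcp [ 0.5847 -0.2052  0.1228] F [ 1.52 -0.43 -5.53] gap 0.0184 grip 59.68189716339111 j [-0.57  0.19 -0.53  0.46  0.22 -0.49]
shift mm tool [0.1 0.5 1.6] share [0.001 0.004 0.013] turn share [ 0.0006 -0.0002  0.0005]
lamp origin u,y,h mm [-21.9  -0.5   1.6] F u,y,n [-0.99 -0.38 -5.65] M [0.03 0.66 0.02]
[ 1.3  -0.06 -5.34] [0.53 0.2  0.73]
```

Contact with the stop is confirmed: +1.4 N along the slope, the moment changed to match, and the step fell short. Now I'll lower the last 1.3 mm into the forks.

Request:
drive_tool(series=[[[0,0.003,0.006,0,0,0],[0,0,0.005,0,0,0],[0,0,0,0,0,0],[0,0,0,0,0,0]]])

```text
clock: 22.5
tcp_pos: [0.5852, -0.205, 0.1216]
orientation: [0.22, 0.016, 0.975, -0.003]
wrist_force: [-1.1, -1.1, -2.5]
finger_gap: 0.0183
grip_force: 60.0
```

```bash
python3 goal.py -22 0
```

```text
clock 22.5 tcp [ 0.5852 -0.205   0.1216] F [-1.07 -1.08 -2.49] gap 0.0183 grip 60.00033795833588 j [-0.57  0.19 -0.53  0.46  0.22 -0.49]
shift mm tool [-0.   0.3  0.3] share [-0.     0.003  0.003] turn share [ 0.0005 -0.0002  0.0004]
lamp origin u,y,h mm [-22.   -0.3   0.3] F u,y,n [-2.   -1.12 -1.8 ] M [-0.16  0.58 -0.16]
```

Request:
drive_tool(series=[[[0.0025,0,0.001,0,0,0],[0,0,0,0,0,0],[0,0,0,0,0,0]]])

```text
clock: 22.88
tcp_pos: [0.5852, -0.2049, 0.1215]
orientation: [0.22, 0.016, 0.975, -0.003]
wrist_force: [-0.5, -0.6, -0.7]
finger_gap: 0.0183
grip_force: 60.1
```

```bash
python3 goal.py -22 0
```

```text
clock 22.88 tcp [ 0.5852 -0.2049  0.1215] F [-0.51 -0.64 -0.74] gap 0.0183 grip 60.120880007743835 j [-0.57  0.19 -0.53  0.46  0.22 -0.49]
shift mm tool [-0.1  0.3  0.3] share [-0.     0.002  0.002] turn share [ 0.0006 -0.0001  0.0005]
lamp origin u,y,h mm [-22.1  -0.3   0.3] F u,y,n [-0.76 -0.66 -0.46] M [-0.14  0.4  -0.17]
```

Request:
drive_tool(series=[[[0.002,0,0,0,0,0],[0,0,0,0,0,0],[0,0,0,0,0,0]]])

```text
clock: 23.25
tcp_pos: [0.5851, -0.2049, 0.1214]
orientation: [0.22, 0.016, 0.975, -0.003]
wrist_force: [0.6, -1.5, -0.1]
finger_gap: 0.0179
grip_force: 60.1
```

```bash
python3 goal.py -22 0
```

```text
clock 23.25 tcp [ 0.5851 -0.2049  0.1214] F [ 0.57 -1.48 -0.13] gap 0.0179 grip 60.143680572509766 j [-0.57  0.19 -0.53  0.46  0.22 -0.49]
shift mm tool [-0.2  0.2  0.2] share [-0.002  0.002  0.002] turn share [ 0.0006 -0.      0.0005]
lamp origin u,y,h mm [-22.2  -0.3   0.2] F u,y,n [ 0.51 -1.46 -0.38] M [-0.06  0.1  -0.18]
```

Home at about 3 N on the stop. Releasing.

Request:
drive_tool(series=[[[0,0,0,0,0,0],[0,0,0,0,0,0],[0,0,0,0,0,0],[0,0,0,0,0,0],[0,0,0,0,0,0],[0,0,-0.03,0,0,0],[0,0,-0.1,0,0,0],[0,0,-0.2,0,0,0],[0,0,-0.3,0,0,0],[0,0,-0.3,0,0,0],[0,0,-0.3,0,0,0],[0,0.2,-0.1,0,0,0],[0,0.35,0,0,0,0],[0,0.35,0,0,0,0],[0,0.35,0,0,0,0],[0,0.35,0,0,0,0],[0,0.2,0,0,0,0],[0,0,0,0,0,0]]], jaw=0.2)

```text
clock: 25.5
tcp_pos: [0.523, 0.0148, 0.2664]
orientation: [0.22, 0.015, 0.975, -0.003]
wrist_force: [0.3, -0.1, -0.7]
finger_gap: 0.0513
grip_force: 0.0
```

Run:
```python
from look import *
X,Y,yaw,t,a,s,w,g=np.load('rest.npy')
a_=viewer.read_camera("scene")[:,:,::-1].copy();b=viewer.read_camera("top")[:,:,::-1].copy()
c=np.array([np.cos(yaw),np.sin(yaw),0]);xa=c*np.cos(t)+[0,0,np.sin(t)];na=-c*np.sin(t)+[0,0,np.cos(t)];R=np.c_[xa,np.cross(na,xa),na]
T=restpts(X,Y,yaw,t,[('d',s-.0222,0,.0562)])[0]
o=[]
for n,im,x,y in(("scene",a_,155,190),("top",b,300,145)):
    z=cv2.resize(im[y:y+90,x:x+90],(400,400),interpolation=cv2.INTER_CUBIC)
    m=(cv2.resize(lampmask(n,T,R)[y:y+90,x:x+90],(400,400))>.5).astype(np.uint8)
    cs,_=cv2.findContours(m,cv2.RETR_EXTERNAL,cv2.CHAIN_APPROX_NONE);cv2.drawContours(z,cs,-1,(255,0,0),1);o.append(z)
cv2.imwrite('pics/end.png',np.hstack(o))
print(env.get_state()["clock"],env.get_state()["wrist_force"])
```

```text
25.6 [ 0.05022258 -0.25568928 -1.1805805 ]
```

View pics/end.png

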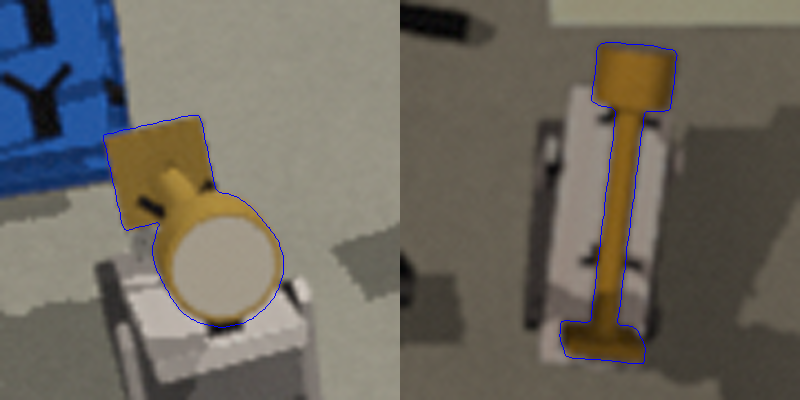

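The lamp lies in both V-forks with its foot at the low end, exactly on the predicted outline in both views. Scene shows the head at (222,268) and the foot at (160,170); top shows the foot at (603,342). The arm is clear, so I'll hand in.

```bash
python3 -c "
from workcell import order
print(order.hand_in())"
```

```text
the job is handed in; nothing more can be done
None
```

I handed in the job at about 26 s. The brass lamp lies in both V-forks with its foot at the low end. I eased it against the stop with about 3 N and released it. Both cameras show it in place, though I had no direct reading of the spring pin or of any stop slip.

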